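Bring the rolling pin up out of the half-covered washing-up tub

TASK

The wooden rolling pin hangs in two wire hooks inside the narrow steel tub, with one end under the chopping board that lies across the tub, and it is longer than the opening that the board leaves. Take hold of it through the opening, lift it off its hooks, tilt it and draw it out diagonally, free end first, without shifting the board, the saucer on it or the other kitchen things. Finish while still holding the pin in the gripper, at rest, with all of it at least 5 cm above the tub's rim and touching nothing but the gripper.

Things in the scene. Friction and masses are not known exactly. Their poses are not given: they have to be found in the camera images.
- tub: Open steel tub fixed to the counter, 360 (its x) x 210 (its y) x 130 mm high, walls and floor 5 mm thick. Its long x axis points away from the robot within about 0.35 rad. Origin: centre of its underside, on the counter. Inside are two wire hooks on its side walls, one under the board, one in the open.
- hook_near (a point): Lowest point (wire centre, 77 mm above the counter) of the wire hook under the board, 125 mm from the tub's middle towards -x, coming from the -y wall. 7 mm dark wire, a 45 degree V across the tub, its free tip turned up to 103 mm.
- hook_far (a point): The same on the other hook, 125 mm from the tub's middle towards +x, coming from the +y wall, in the opening.
- pin: Light wood rolling pin, 0.15 to 0.31 kg, 300 mm long: barrel 36 mm in diameter, 190 mm long; a handle 18 mm in diameter, 55 mm long at each end. Origin: its middle, on its axis; x runs along it, away from the robot. It starts level, handles in the hooks, along the tub's x, its axis 95 mm above the counter (35 mm below the rim), its middle within 8 mm of the tub's. Free to roll about x.
- pin_far_end (a point): Centre of the pin's end face at x = +150 mm: the free end, in the open far part of the tub.
- pin_near_end (a point): Centre of the pin's end face at x = -150 mm: the end under the board, nearer the robot.
- board: Loose wooden chopping board, 200 (its x) x 260 (its y) x 15 mm, 0.7 kg, lying flat across the rim of the tub at the end nearer the robot (underside at 130 mm, top at 145 mm). Origin: centre of its underside. The opening runs from its far edge (100 mm along +x) to the tub's far wall: 170 to 200 mm long, 200 mm wide.
- saucer: White saucer, 120 mm across, 16 mm high, standing on the board. Origin: centre of its underside. Leave it alone.
- mug: White mug, 80 mm across, 90 mm high, on the counter at the tub's +y side. Origin: centre of its underside. Leave it alone.
- jar: Amber jar with a yellow lid, 68 mm across, 85 mm high, on the counter at the tub's -y side. Origin: centre of its underside. Leave it alone.
- spoon: Dark wooden spoon lying on the counter at the tub's -y side. Leave it alone.
- bowl: Blue ceramic bowl, 120 mm across, 50 mm high, on the counter at the tub's +y side, nearer the robot than the mug. Origin: centre of its underside. Leave it alone.
- can: Steel food can with a paper label, 66 mm across, 100 mm high, on the counter beyond the tub. Origin: centre of its underside. Leave it alone.

How it is judged (in metres and radians):
On the way:
1. the pin is gripped and sticks out of the opening at a slant: its free end above the rim while its other end is still down in the tub (height (world z) of pin_far_end above 0.15 m and height (world z) of pin_near_end below 0.12 m and x of pin_near_end in the frame of tub below 0.175 m and contact force between the fingers and pin above 1 N), for 0.1 s.
At the end, for the whole second after the job is handed in: The pin is held in the fingers at rest (under 30 mm/s), both ends more than 172 mm above the counter (42 mm above the rim), touching nothing else; board within 20 mm, saucer and other things within 30 mm of where they started (height (world z) of each of pin_far_end, pin_near_end above 0.172 m and contact force between the fingers and pin above 1 N and contact force between pin and tub below 0.1 N and contact force between pin and board below 0.1 N and contact force between pin and saucer below 0.1 N and contact force between pin and mug below 0.1 N and contact force between pin and jar below 0.1 N and contact force between pin and spoon below 0.1 N and contact force between pin and bowl below 0.1 N and contact force between pin and can below 0.1 N and linear speed of pin below 0.03 m/s and distance of board from where it was at the start of the episode below 0.02 m and distance of saucer from where it was at the start of the episode below 0.03 m and not (distance of any of mug, jar, spoon, bowl, can from where it was at the start of the episode above 0.03 m)); the arm keeps its last pose, push and grip.
It fails at once if the chopping board is shifted by more than 20 mm (distance of board from where it was at the start of the episode above 0.02 m).
It fails at once if the saucer is shifted by more than 30 mm (distance of saucer from where it was at the start of the episode above 0.03 m).
It fails at once if mug, jar, spoon, bowl or can is shifted by more than 30 mm (distance of any of mug, jar, spoon, bowl, can from where it was at the start of the episode above 0.03 m).
It also fails if it takes over 38 s, if anything falls off the work surface, if the arm or the gripper's body presses on something with over 40 N, if the wrist force passes 120 N, or if a joint passes its speed limit or range.

ROBOT

A 6-joint arm with a two-finger parallel gripper is mounted at the origin on the work surface. World frame = base frame: x ahead of the robot, y to its left, z up, the work surface at z = 0. Lengths are in m, angles in degrees, forces in N, time in s.
With the tool pointing down it reaches from about 0.25 to 0.725 m from the base axis. Payload 9.7 kg.
Tool frame: the origin (TCP) lies between the finger pads; the fingertips stand 25 mm ahead of it and the grasp point (between the pads) lies 6 mm ahead of it; z points along the fingers, y is the line along which they close (so a half turn about z gives the same grasp; the last joint's range is limited). The gripper opens to 85 mm and grips with 20 to 120 N. Pads are 22 mm wide; open, the fingers measure 114 mm over their backs; the gripper's body (76 mm by 85 mm) begins 54 mm behind the grasp point. The pads swing forward as they close: fully open they stand 13 mm farther back than shut.
Start: joints at [73.682, 4.979, 10.078, 95.1, 0, 90], TCP at [0.155, 0.528, 0.256] pointing down, gripper open.
Joint ranges: [-179.16, 179.16], [-48.56, 103.87], [-65.8, 70.77], [-126.05, 130.52], [-82.76, 87.17], [-180, 180]. Speed limits (degrees/s): [127.2, 127.2, 147.25, 180, 180, 180].

INTERFACE

Orientations are given as [roll, pitch, yaw] about the fixed x, y, z axes, in that order (R = Rz(yaw) Ry(pitch) Rx(roll)).
In Python, from workcell import bot gives the robot as it stands. The module is installed in compiled form; this text tells all that it offers.
- The arm moves only by the shell command python3 -m pendant [FORCE], which reads ROWS from standard input. ROWS is one flat JSON list of numbers that holds 1 to 5 rows one after another, with no inner brackets; each row has 5 numbers: dx, dy, dz in parts of the range, where 1.0 means 0.6 m, then a turn about the tool's z in parts of the range, where 1.0 means 90 degrees, then the finger opening in m; each row is the pose to reach, as a shift and turn from the pose commanded when the command began, along the tool's axes at that moment; what a row does not reach only later rows make up. A row lasts 1/12 s, in which the tool goes at most 0.0417 m and 7.16 degrees, less where a joint would pass 70% of its speed; a pose out of reach is approached as far as the arm can. The fingers move at their own pace and stop on an object; FORCE is the grip in N (left out, the last holds). Time passes only in rows, so rows that do not move let the fingers close. It prints the time, the measured TCP pose, the force, the opening and the grip force at its end. No shift or turn number may pass 1 either way. Input that does not fit is refused with a message, and nothing moves.
- bot.get_obs(): the state, without advancing time (a new reading comes with each control period).
- bot.camera(name): name is "side" or "top"; returns the picture (480x640x3 uint8, blue, green, red); there is no depth.
- bot.camera_info(name): a dict with "mtx" (3x3 intrinsics, pixels), "extrinsics" (4x4, takes a point from camera to world coordinates). Camera axes: x right, y down, z forward; pixel columns grow to the right and rows downward; lengths in m; the calibration is good to about 2 mm. A picture is of the moment at which its call begins. camera_info takes no time and is no camera call.
- bot.job_done(): hands the job in; it is judged then, once.
The state is a dict: "time": time; "q": joint angles; "qd": joint speeds; "joint_efforts": joint torques, N m; "ee_pos": TCP position; "tcp_rot": TCP orientation; "wrist_force": force on the tool from outside, world axes, zero at the start; "torque": the same for the moment, N m; "opening": finger opening in m; "grasp_force": force on a finger pad.
Only numpy, scipy, OpenCV 4.12 (cv2) and the standard library are available. Lean on these libraries where they do the work, as an engineer would, in place of code of your own. Each camera call takes 0.05 s, during which the arm holds its last target. There are 200 camera calls.

## Working session

There is one attempt and no reset: what is moved stays moved. The work goes in short steps, Python scripts to look and compute and a shell command to move; the robot and the scene stay as the last step left them, time stands still between calls to the robot, and variables do not carry over. Pictures are saved under pics/ and viewed, at most 10 in all, crops included, and the job is handed in when it is done.

```bash
mkdir -p pics; python3 - <<'E'
from workcell import bot
import cv2
for n in("top","side"):
    cv2.imwrite(f"pics/{n}0.png",bot.camera(n)); i=bot.camera_info(n); print(n,i["mtx"].round(1).tolist(),i["extrinsics"].round(4).tolist())
print(bot.get_obs())
E
```

```text
top [[553.5, 0.0, 323.4], [0.0, 553.5, 233.9], [0.0, 0.0, 1.0]] [[0.0058, -0.9995, 0.03, 0.5479], [-0.9996, -0.005, 0.0269, 0.0363], [-0.0267, -0.0302, -0.9992, 1.2835], [0.0, 0.0, 0.0, 1.0]]
side [[442.0, 0.0, 321.6], [0.0, 442.0, 231.4], [0.0, 0.0, 1.0]] [[0.7255, -0.4455, 0.5246, 0.0935], [-0.6881, -0.4535, 0.5665, -0.5033], [-0.0144, -0.772, -0.6355, 0.7483], [0.0, 0.0, 0.0, 1.0]]
{'time': 0.1, 'q': array([7.36833822e+01, 5.00610894e+00, 1.00399129e+01, 9.51004081e+01,
       2.85234592e-03, 8.99996473e+01]), 'qd': array([ 0.03726397, -0.16098107,  0.11742842, -0.12761674,  0.020308  ,
        0.07691435]), 'joint_efforts': array([ 2.83150021e-04, -5.21561980e+01,  4.65654945e+01,  1.59635145e-02,
        2.29411285e-05,  1.33365131e-05]), 'ee_pos': array([0.15445687, 0.52767926, 0.25567984]), 'tcp_rot': array([-1.79933396e+02, -2.85275404e-03,  1.63683732e+02]), 'wrist_force': array([-0.3181606 ,  0.71241155, -0.59534405]), 'torque': array([-0.00156254,  0.00239033, -0.0201822 ]), 'grasp_force': 0.0, 'opening': 0.08538752604797596}
```

View pics/top0.png

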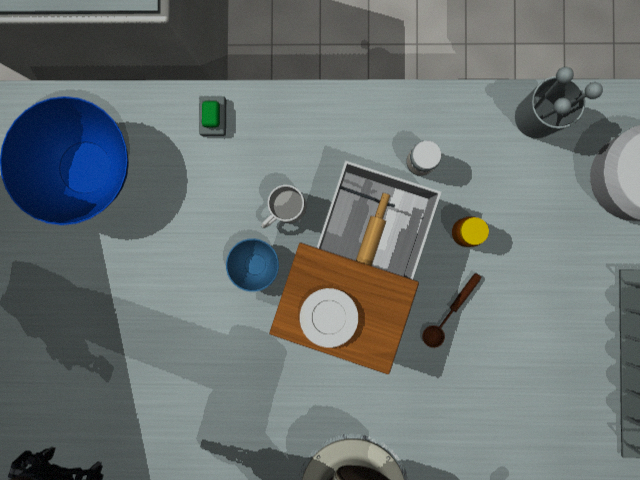

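View pics/side0.png

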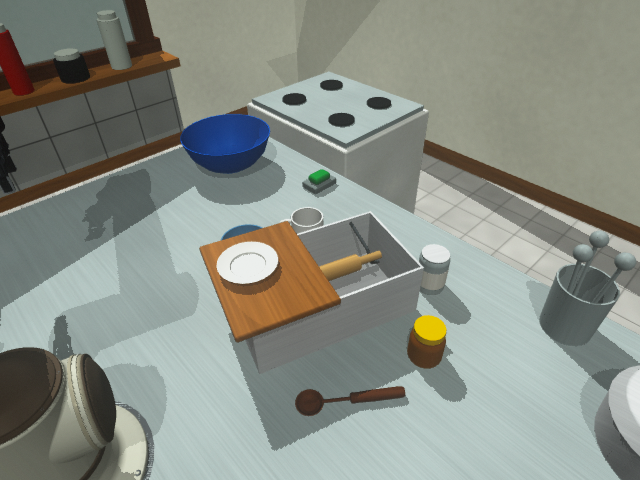

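Top view: the far tub corners are at about (346,162) and (440,192). The pin runs from (367,262) to (386,194), and the board corners are near (298,243), (418,281), (390,374) and (270,332). I'll measure these by masks and rays.

```bash
cat > h.py <<'E'
from workcell import bot
import numpy as np, cv2
def ray(n,px,z):
    i=bot.camera_info(n); K,E=i["mtx"],i["extrinsics"]
    d=E[:3,:3]@np.linalg.solve(K,[px[0],px[1],1.]); o=E[:3,3]
    return o+d*(z-o[2])/d[2]
def line(n,px):
    i=bot.camera_info(n); d=i["extrinsics"][:3,:3]@np.linalg.solve(i["mtx"],[px[0],px[1],1.]); return i["extrinsics"][:3,3],d/np.linalg.norm(d)
def tri(a,b):
    A=np.zeros((3,3));c=np.zeros(3)
    for n,p in(("top",a),("side",b)):
        o,d=line(n,p);P=np.eye(3)-np.outer(d,d);A+=P;c+=P@o
    return np.linalg.solve(A,c)
E
python3 - <<'E'
from h import *
im=cv2.imread("pics/top0.png"); hsv=cv2.cvtColor(im,cv2.COLOR_BGR2HSV)
def big(m,roi):
    k=np.zeros_like(m);x,y,w,h=roi;k[y:y+h,x:x+w]=m[y:y+h,x:x+w]
    c,_=cv2.findContours(k,cv2.RETR_EXTERNAL,cv2.CHAIN_APPROX_NONE);return max(c,key=cv2.contourArea)
w=cv2.inRange(hsv,(5,90,40),(25,255,255))
for p in[(372,240),(350,270),(384,200),(400,300)]:print(p,hsv[p[1],p[0]])
b=big(w,(260,235,170,150)); r=cv2.minAreaRect(b); print("board",r)
for p in cv2.boxPoints(r): print(p,ray("top",p,.145).round(4))
pm=cv2.inRange(hsv,(10,70,60),(30,255,255)); pm[270:]=0
pc=big(pm,(355,185,45,72)); r=cv2.minAreaRect(pc); print("pin",r)
for p in cv2.boxPoints(r): print(p,ray("top",p,.095).round(4))
for p in[(346,162),(440,192),(318,246),(413,277)]: print("rim",p,ray("top",p,.130).round(4))
cv2.imwrite("pics/crop.png",cv2.resize(im[150:300,300:460],None,fx=5,fy=4.0 if 0 else 3.9,interpolation=cv2.INTER_CUBIC)[:,:800])
E
```

```text
(372, 240) [ 18 149 166]
(350, 270) [ 15 188 126]
(384, 200) [ 18 148 164]
(400, 300) [ 14 201 117]
board ((348.8000183105469, 292.6000061035156), (126.49109649658203, 129.0209197998047), 18.434947967529297)
[268.40002 333.8    ] [0.3764 0.1786 0.145 ]
[309.2     211.40001] [0.6284 0.0964 0.145 ]
[429.2     251.40002] [ 0.5474 -0.1499  0.145 ]
[388.40002 373.8    ] [ 0.2978 -0.0672  0.145 ]
pin ((375.1999816894531, 225.89999389648438), (16.127614974975586, 68.62141418457031), 18.434947967529297)
[356.69998 255.89998] [ 0.5368 -0.0035  0.095 ]
[378.4 190.8] [ 0.6769 -0.0495  0.095 ]
[393.69998 195.90001] [ 0.666  -0.0823  0.095 ]
[371.99997 261.     ] [ 0.5261 -0.0362  0.095 ]
rim (346, 162) [0.7333 0.0208 0.13  ]
rim (440, 192) [ 0.6709 -0.1747  0.13  ]
rim (318, 246) [0.5573 0.0784 0.13  ]
rim (413, 277) [ 0.4942 -0.119   0.13  ]
```

View pics/crop.png

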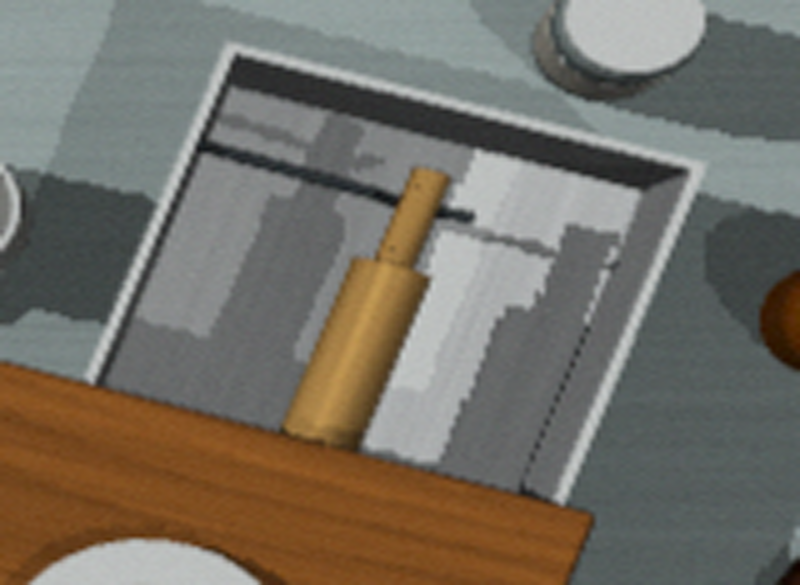

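The crop shows the pin's end at about (386.4,193.6) in full-image pixels, its shoulder at (378,218.2), and the hook wire crossing at (383,202.6). The board edge cuts the pin at (364.4,262.8).

```bash
python3 - <<'E'
from h import *
psi=np.radians(-18.0); u=np.array([np.cos(psi),np.sin(psi)]); v=np.array([-u[1],u[0]])
A=ray("top",(346,162),.13)[:2];B=ray("top",(440,192),.13)[:2]
C=(A+B)/2-u*.179; print("tub",C.round(4))
t=lambda p:np.array([(p[:2]-C)@u,(p[:2]-C)@v,]).round(4)
e=ray("top",(386.4,193.6),.100);s=ray("top",(378,218.2),.105)
print("end",e,t(e),"shoulder",s,t(s)); print("hook",t(ray("top",(383,202.6),.086)))
for p in[(300,244),(418,281),(364.4,262.8)]:q=ray("top",p,.145);print("bedge",q,t(q))
o=bot.get_obs();print("tcp",t(o["ee_pos"]),o["tcp_rot"])
import itertools
from scipy.spatial.transform import Rotation as R
M=R.from_euler("xyz",o["tcp_rot"],degrees=True).as_matrix();print(M.round(3).tolist())
m=(e+s)/2; 
for xt in(.08,.108): 
    # along pin line
    d=(e-s)[:2]/np.linalg.norm((e-s)[:2]); p=s[:2]+d*((xt-t(s)[0])/(d@u)); g=np.array([*p,.25]); print(xt,p,np.linalg.norm(p),"tool shift",(M.T@(g-o["ee_pos"])).round(4), "pin yaw",np.degrees(np.arctan2(d[1],d[0])))
E
```

```text
tub [ 0.5319 -0.0216]
end [ 0.67037712 -0.06619234  0.1       ] [0.1455 0.0004] shoulder [ 0.61734331 -0.04806688  0.105     ] [0.0895 0.0013]
hook [0.1264 0.0006]
bedge [0.56109624 0.11492604 0.145     ] [-0.0144  0.1389]
bedge [ 0.48681377 -0.12713676  0.145     ] [-0.0102 -0.1143]
bedge [ 0.52326836 -0.0176337   0.145     ] [-0.0094  0.0011]
tcp [-0.5287  0.4058] [-1.79933396e+02 -2.85275404e-03  1.63683732e+02]
[[-0.96, 0.281, -0.0], [0.281, 0.96, -0.001], [0.0, -0.001, -1.0]]
0.08 [ 0.6083528  -0.04499417] 0.6100144267827646 tool shift [-0.5965 -0.4221  0.0061] pin yaw -18.86898379203407
0.108 [ 0.63485114 -0.05405056] 0.6371478897337084 tool shift [-0.6245 -0.4233  0.0061] pin yaw -18.86898379203407
```

The manual's scale: shifts go in shares of 0.6 m and turns go in shares of 90 degrees. Converting my numbers, -0.155 m / 0.6 = -0.2583, -0.031 m / 0.6 = -0.0517, 1.9 degrees / 90 = 0.0211.

```bash
echo '[-0.0517, -0.035, 0, 0.0044, 0.085, -0.1033, -0.07, 0, 0.0089, 0.085, -0.155, -0.105, 0, 0.0133, 0.085, -0.2067, -0.14, 0, 0.0178, 0.085, -0.2583, -0.175, 0, 0.0211, 0.085]' | python3 -m pendant 20
echo '[-0.0517, -0.035, 0, 0, 0.085, -0.1033, -0.07, 0, 0, 0.085, -0.155, -0.105, 0, 0, 0.085, -0.2067, -0.14, 0, 0, 0.085, -0.2583, -0.175, 0, 0, 0.085]' | python3 -m pendant
echo '[-0.0517, -0.035, 0, 0, 0.085, -0.1033, -0.07, 0, 0, 0.085, -0.155, -0.105, 0, 0, 0.085, -0.2067, -0.14, 0, 0, 0.085, -0.2583, -0.175, 0, 0, 0.085]' | python3 -m pendant
python3 - <<'E'
from h import *
from scipy.spatial.transform import Rotation as R
o=bot.get_obs();M=R.from_euler("xyz",o["tcp_rot"],degrees=True).as_matrix()
print(o["time"],o["ee_pos"],o["tcp_rot"],(M.T@(np.array([.632,-.0531,.25])-o["ee_pos"])).round(4))
E
```

```text
time: 0.52
ee_pos: [0.2744, 0.382, 0.256]
tcp_rot: [-180.0, -0.0, 161.8]
wrist_force: [0.9, 0.4, 0.7]
opening: 0.0854
grasp_force: 0.0
time: 0.93
ee_pos: [0.3888, 0.2336, 0.2562]
tcp_rot: [-180.0, -0.0, 161.8]
wrist_force: [0.8, 1.4, -0.6]
opening: 0.0849
grasp_force: 0.0
time: 1.35
ee_pos: [0.5033, 0.0853, 0.2561]
tcp_rot: [-180.0, -0.0, 161.8]
wrist_force: [0.4, -0.3, -0.2]
opening: 0.085
grasp_force: 0.0
1.35 [0.50332322 0.0852887  0.2561085 ] [-1.79999317e+02 -6.99854982e-03  1.61771561e+02] [-0.1655 -0.0912  0.0061]
```

Converted, -0.158 m / 0.6 = -0.2633, -0.136 m / 0.6 = -0.2267.

```bash
echo '[-0.0583, -0.0333, 0, 0, 0.085, -0.1167, -0.065, 0, 0, 0.085, -0.175, -0.0967, 0, 0, 0.085, -0.2267, -0.1267, 0, 0, 0.085, -0.2633, -0.145, 0, 0, 0.085]' | python3 -m pendant
echo '[0, 0, 0.0167, 0, 0.085, 0, 0, 0.0167, 0, 0.085, 0, 0, 0.0167, 0, 0.085]' | python3 -m pendant
cat >> h.py <<'E'
from scipy.spatial.transform import Rotation as R
def st():
    o=bot.get_obs();M=R.from_euler("xyz",o["tcp_rot"],degrees=True).as_matrix()
    u=np.array([np.cos(np.radians(-18)),np.sin(np.radians(-18))]);d=o["ee_pos"][:2]-[.5319,-.0216]
    print(o["time"],o["ee_pos"].round(4),o["tcp_rot"].round(2),"tub",(d@u).round(4),(d@[-u[1],u[0]]).round(4),"F",o["wrist_force"].round(1),"T",o["torque"].round(2),"open",o["opening"].round(4),"g",o["grasp_force"].round(1)); return o,M
E
python3 - <<'E'
from h import *
o,M=st(); print((M.T@(np.array([.632,-.0531,.089])-o["ee_pos"])).round(4))
cv2.imwrite("pics/s1.png",bot.camera("side")[150:350,200:450])
E
```

```text
time: 1.77
ee_pos: [0.6268, -0.0477, 0.2551]
tcp_rot: [-180.0, -0.1, 161.7]
wrist_force: [0.5, 0.6, 0.3]
opening: 0.085
grasp_force: 0.0
time: 2.02
ee_pos: [0.625, -0.0449, 0.2453]
tcp_rot: [-180.0, -0.1, 161.8]
wrist_force: [0.3, -0.1, -0.7]
opening: 0.0848
grasp_force: 0.0Traceback (most recent call last):
  File "<stdin>", line 2, in <module>
  File "h.py", line 18, in st
    print(o["time"],o["ee_pos"].round(4),o["tcp_rot"].round(2),"tub",(d@u).round(4),(d@[-u[1],u[0]]).round(4),"F",o["wrist_force"].round(1),"T",o["torque"].round(2),"open",o["opening"].round(4),"g",o["grasp_force"].round(1)); return o,M
                                                                                                                                                                            ^^^^^^^^^^^^^^^^^^
AttributeError: 'float' object has no attribute 'round'
```

Converted, 0.08 m / 0.6 = 0.1333, -0.0092 m / 0.6 = -0.0153.

```bash
sed -i 's/o\["opening"\].round(4)/round(o["opening"],4)/; s/o\["grasp_force"\].round(1)/round(o["grasp_force"],1)/' h.py
echo '[-0.0153, -0.0093, 0, 0, 0.085, -0.0153, -0.0093, 0.05, 0, 0.085, -0.0153, -0.0093, 0.1, 0, 0.085, -0.0153, -0.0093, 0.1333, 0, 0.085, -0.0153, -0.0093, 0.1333, 0, 0.085]' | python3 -m pendant
python3 - <<'E'
from h import *
st()
T=bot.camera("top")[150:300,300:460]; S=bot.camera("side")[180:330,270:470]
cv2.imwrite("pics/s1.png",np.hstack([cv2.resize(T,(384,360)),cv2.resize(S,(416,360))]))
E
```

```text
time: 2.43
ee_pos: [0.6309, -0.0527, 0.1623]
tcp_rot: [-179.9, -0.3, 161.8]
wrist_force: [-1.0, 0.0, -0.6]
opening: 0.0852
grasp_force: 0.0
2.4333 [ 0.6309 -0.0527  0.1623] [-179.92   -0.31  161.83] tub 0.1038 0.001 F [-1.   0.  -0.6] T [ 0.02  0.02 -0.01] open 0.0852 g 0.0
```

View pics/s1.png

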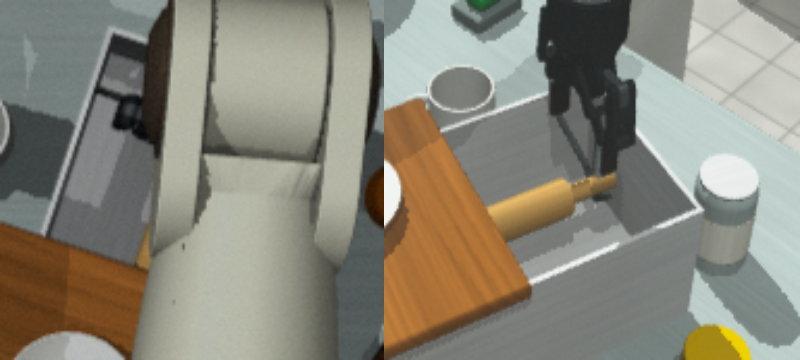

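The open fingers straddle the far handle, seen at about (597,185) in the right half, and clear the hook. I'll descend and grip.

Converted, 0.059 m / 0.6 = 0.0983, 0.058 m / 0.6 = 0.0967.

```bash
echo '[-0.0017, 0, 0.0417, 0, 0.085, -0.0017, 0, 0.075, 0, 0.085, -0.0017, 0, 0.0967, 0, 0.085, -0.0017, 0, 0.0983, 0, 0.085, -0.0017, 0, 0.0983, 0, 0.05]' | python3 -m pendant 20
echo '[0, 0, 0, 0, 0.005, 0, 0, 0, 0, 0.005, 0, 0, 0, 0, 0.005, 0, 0, 0, 0, 0.005, 0, 0, 0, 0, 0.005]' | python3 -m pendant
python3 -c "from h import *;st()"
```

```text
time: 2.95
ee_pos: [0.6336, -0.0534, 0.1083]
tcp_rot: [180.0, 0.0, 161.8]
wrist_force: [0.4, -0.3, 0.2]
opening: 0.075
grasp_force: 0.0
time: 3.37
ee_pos: [0.6335, -0.0542, 0.1081]
tcp_rot: [-179.9, 0.1, 161.8]
wrist_force: [-2.0, -2.5, 3.1]
opening: 0.0166
grasp_force: 21.5
3.3667 [ 0.6335 -0.0542  0.1081] [-1.7991e+02  7.0000e-02  1.6176e+02] tub 0.1067 0.0004 F [-2.  -2.5  3.1] T [-0.48  0.31  0.02] open 0.0166 g 21.5
```

Converted, 0.007 m / 0.6 = 0.0117, 0.006 m / 0.6 = 0.01.

```bash
echo '[0, 0, 0, 0, 0.03, 0, 0, 0, 0, 0.03, 0, 0, 0.01, 0, 0.03, 0, 0, 0.0117, 0, 0.03, 0, 0, 0.0117, 0, 0.03]' | python3 -m pendant 20
echo '[0, 0, 0, 0, 0.005, 0, 0, 0, 0, 0.005, 0, 0, 0, 0, 0.005, 0, 0, 0, 0, 0.005]' | python3 -m pendant
echo '[0, 0, -0.0133, 0, 0.005, 0, 0, -0.02, 0, 0.005, 0, 0, -0.02, 0, 0.005]' | python3 -m pendant
python3 - <<'E'
from h import *
st()
cv2.imwrite("pics/s2.png",cv2.resize(bot.camera("side")[180:330,250:450],(800,600)))
E
```

```text
time: 3.78
ee_pos: [0.633, -0.0533, 0.0993]
tcp_rot: [-180.0, -0.1, 161.8]
wrist_force: [-0.3, -0.6, -0.4]
opening: 0.0301
grasp_force: 0.0
time: 4.12
ee_pos: [0.6332, -0.0539, 0.1003]
tcp_rot: [-179.9, -0.0, 161.8]
wrist_force: [-1.6, -4.4, 0.4]
opening: 0.0168
grasp_force: 21.2
time: 4.37
ee_pos: [0.6342, -0.0531, 0.1139]
tcp_rot: [179.9, 0.1, 161.8]
wrist_force: [-0.8, 0.5, -1.5]
opening: 0.0171
grasp_force: 21.1
4.3667 [ 0.6342 -0.0531  0.1139] [1.7994e+02 1.2000e-01 1.6180e+02] tub 0.107 0.0016 F [-0.8  0.5 -1.5] T [-0.14 -0.23  0.03] open 0.0171 g 21.1
```

View pics/s2.png

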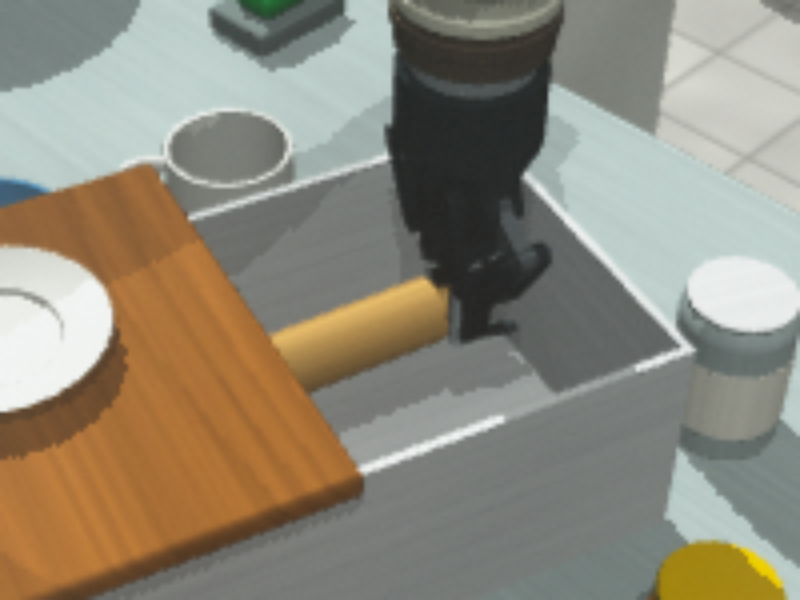

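The fingers hold the handle at about (480,300), next to the barrel shoulder at (440,295). I'll lift further and draw forward.

```bash
echo '[0, 0, -0.01, 0, 0.005, 0, 0, -0.02, 0, 0.005, 0, 0, -0.0283, 0, 0.005, 0, 0, -0.0283, 0, 0.005]' | python3 -m pendant
python3 -c "from h import *;st()"
echo '[-0.0067, 0, 0, 0, 0.005, -0.0133, 0, 0, 0, 0.005, -0.02, 0, 0, 0, 0.005, -0.025, 0, 0, 0, 0.005, -0.025, 0, 0, 0, 0.005]' | python3 -m pendant
python3 - <<'E'
from h import *
st()
cv2.imwrite("pics/s3.png",cv2.resize(bot.camera("side")[180:330,250:450],(800,600)))
E
```

```text
time: 4.75
ee_pos: [0.634, -0.0534, 0.131]
tcp_rot: [180.0, 0.1, 161.8]
wrist_force: [0.2, 0.5, -1.4]
opening: 0.0172
grasp_force: 21.1
4.75 [ 0.634  -0.0534  0.131 ] [1.7997e+02 1.1000e-01 1.6178e+02] tub 0.1069 0.0013 F [ 0.2  0.5 -1.4] T [-0.05 -0.21 -0.03] open 0.0172 g 21.1
time: 5.17
ee_pos: [0.6482, -0.0584, 0.1288]
tcp_rot: [-180.0, -0.0, 161.8]
wrist_force: [1.5, -0.8, -1.3]
opening: 0.0169
grasp_force: 21.1
5.1667 [ 0.6482 -0.0584  0.1288] [-1.7999e+02 -2.0000e-02  1.6177e+02] tub 0.122 0.0009 F [ 1.5 -0.8 -1.3] T [-0.16 -0.17  0.07] open 0.0169 g 21.1
```

View pics/s3.png

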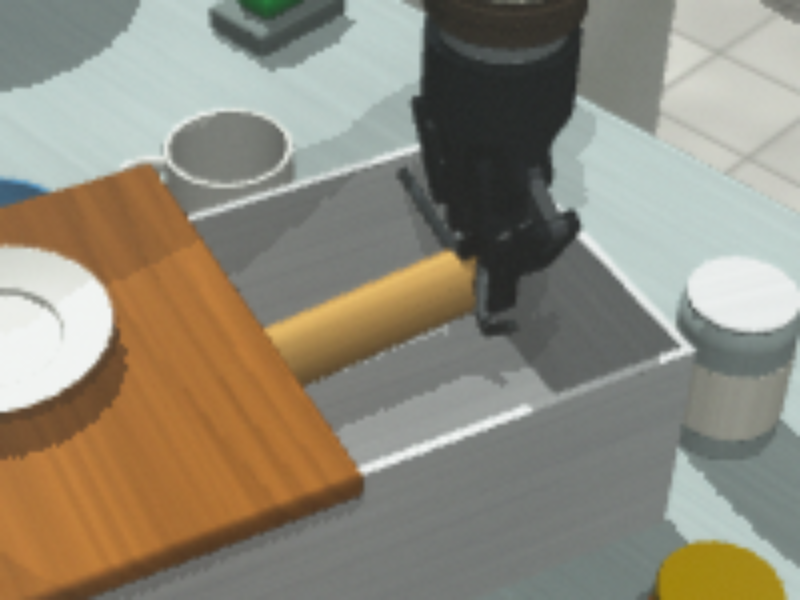

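The barrel is tilting as intended, with its shoulder end raised at (465,270) and no sign of board contact. I'll continue forward and slightly up.

Converted, -0.009 m / 0.6 = -0.015, -0.007 m / 0.6 = -0.0117.

```bash
echo '[0, 0, -0.0083, 0, 0.005, -0.005, 0, -0.0117, 0, 0.005, -0.01, 0, -0.0117, 0, 0.005, -0.015, 0, -0.0117, 0, 0.005, -0.015, 0, -0.0117, 0, 0.005]' | python3 -m pendant
python3 -c "from h import *;st()"
echo '[-0.005, 0, 0, 0, 0.005, -0.01, 0, 0, 0, 0.005, -0.01, 0, 0, 0, 0.005]' | python3 -m pendant
python3 - <<'E'
from h import *
st()
cv2.imwrite("pics/s4.png",cv2.resize(bot.camera("side")[180:330,250:450],(800,600)))
E
```

```text
time: 5.63
ee_pos: [0.6568, -0.0611, 0.1362]
tcp_rot: [180.0, 0.0, 161.8]
wrist_force: [-0.5, -1.1, -2.0]
opening: 0.0171
grasp_force: 21.1
5.6333 [ 0.6568 -0.0611  0.1362] [1.8000e+02 2.0000e-02 1.6178e+02] tub 0.1309 0.001 F [-0.5 -1.1 -2. ] T [-0.04 -0.13  0.06] open 0.0171 g 21.1
time: 5.88
ee_pos: [0.6615, -0.0626, 0.1358]
tcp_rot: [180.0, -0.1, 161.8]
wrist_force: [-2.7, 0.8, -1.0]
opening: 0.0173
grasp_force: 21.2
5.8833 [ 0.6615 -0.0626  0.1358] [ 1.8000e+02 -1.2000e-01  1.6178e+02] tub 0.136 0.001 F [-2.7  0.8 -1. ] T [0.23 0.53 0.04] open 0.0173 g 21.2
```

View pics/s4.png

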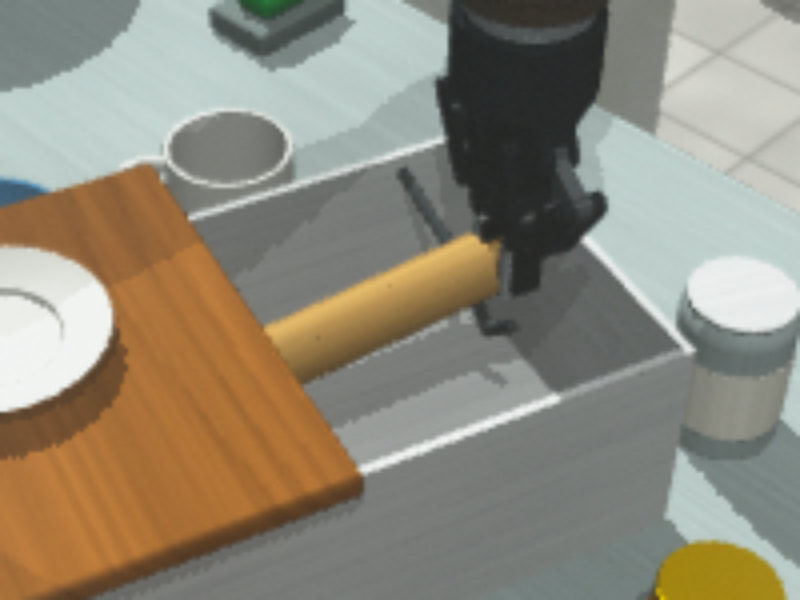

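The shoulder end is now at about (495,255) and the far end has likely just met the wall (Fx is −2.7 N). I'll lift a little at a time.

Converted, -0.004 m / 0.6 = -0.0067, -0.002 m / 0.6 = -0.0033.

```bash
echo '[0, 0, -0.0033, 0, 0.005, 0, 0, -0.0067, 0, 0.005, 0, 0, -0.0067, 0, 0.005]' | python3 -m pendant
python3 -c "from h import *;st()"
echo '[-0.0017, 0, -0.0033, 0, 0.005, -0.005, 0, -0.0033, 0, 0.005, -0.005, 0, -0.0033, 0, 0.005]' | python3 -m pendant
python3 - <<'E'
from h import *
st()
im=bot.camera("side");h=cv2.cvtColor(im,cv2.COLOR_BGR2HSV)
cv2.imwrite("pics/s5.png",cv2.resize(im[180:330,250:450],(800,600)))
a=cv2.cvtColor(cv2.imread("pics/side0.png"),cv2.COLOR_BGR2GRAY);b=cv2.cvtColor(im,cv2.COLOR_BGR2GRAY)
print("board shift px",cv2.phaseCorrelate(np.float32(a[225:335,200:310]),np.float32(b[225:335,200:310])))
E
```

```text
time: 6.18
ee_pos: [0.6624, -0.0629, 0.1411]
tcp_rot: [180.0, 0.1, 161.8]
wrist_force: [0.9, 0.1, -1.9]
opening: 0.0172
grasp_force: 21.2
6.1833 [ 0.6624 -0.0629  0.1411] [1.7999e+02 9.0000e-02 1.6178e+02] tub 0.1369 0.001 F [ 0.9  0.1 -1.9] T [-0.04 -0.15  0.02] open 0.0172 g 21.2
time: 6.43
ee_pos: [0.6653, -0.0639, 0.1426]
tcp_rot: [180.0, 0.1, 161.8]
wrist_force: [-0.1, 0.0, -2.0]
opening: 0.0171
grasp_force: 23.3
6.4333 [ 0.6653 -0.0639  0.1426] [1.8000e+02 6.0000e-02 1.6178e+02] tub 0.1399 0.001 F [-0.1  0.  -2. ] T [-0.07 -0.16 -0.01] open 0.0171 g 23.3
board shift px ((0.003348025247738917, 0.0439886622909853), 0.9568462920188904)
```

View pics/s5.png

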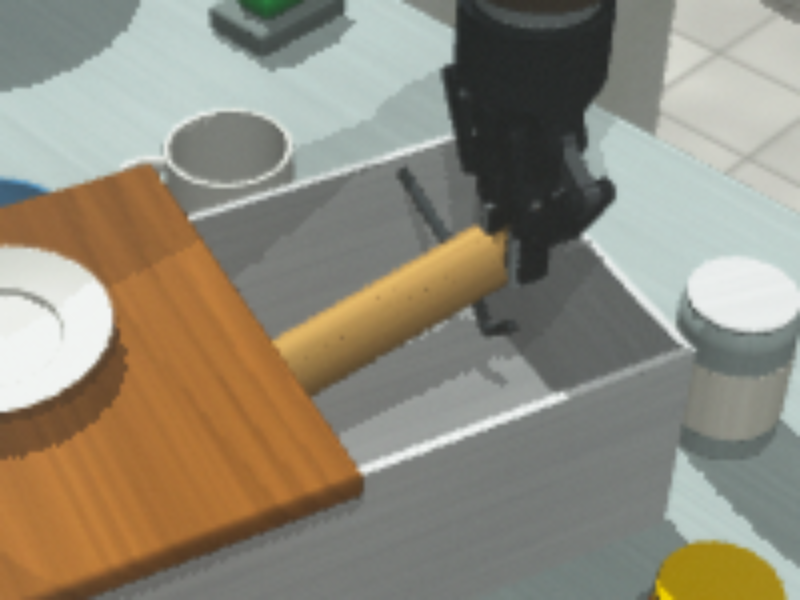

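The pin has come off the near hook: it is visibly steeper, its top at the board edge has dropped, and the board has not moved. From here I'll track it numerically by intersecting the side-view mask with the tub's mid-plane.

Converted, -0.02 m / 0.6 = -0.0333, -0.014 m / 0.6 = -0.0233.

```bash
cat >> h.py <<'E'
def pin(save=None):
    im=bot.camera("side"); a=cv2.imread("pics/side0.png")
    if save: cv2.imwrite(save,im)
    w=lambda x:cv2.inRange(cv2.cvtColor(x,cv2.COLOR_BGR2HSV),(8,80,60),(28,255,255))
    W=w(im); old=w(a); n,l,s,_=cv2.connectedComponentsWithStats(old)
    bd=cv2.dilate(np.uint8(l==1+np.argmax(s[1:,4]))*255,np.ones((3,3)))
    bd[:,:]=cv2.bitwise_and(bd,cv2.bitwise_not(cv2.fillConvexPoly(np.zeros_like(bd),np.array([[299,232],[325,275],[338,290],[390,262],[370,245]]),255)))
    m=cv2.bitwise_and(W,cv2.bitwise_not(bd)); m[:100]=0;m[310:]=0;m[:,:270]=0;m[:,480:]=0
    n,l,s,_=cv2.connectedComponentsWithStats(m); k=1+np.argmax(s[1:,4])
    ys,xs=np.nonzero(l==k); r=cv2.minAreaRect(np.float32(np.c_[xs,ys])); vx,vy,x0,y0=cv2.fitLine(np.float32(np.c_[xs,ys]),cv2.DIST_L2,0,.01,.01).ravel()
    t=(xs-x0)*vx+(ys-y0)*vy; ps=-18*np.pi/180; nv=np.array([-np.sin(ps),np.cos(ps),0]);u=np.array([np.cos(ps),np.sin(ps),0]);C=np.array([.5319,-.0216,0])
    out=[]
    for q in(t.min(),t.max()):
        o,d=line("side",(x0+q*vx,y0+q*vy)); P=o+d*((C-o)@nv)/(d@nv); out.append(np.array([(P-C)@u,P[2]]))
    d=out[1]-out[0]
    print("pin visible px",len(xs),"tub x,z:",out[0].round(3),out[1].round(3),"len",np.linalg.norm(d).round(3),"tilt",np.degrees(np.arctan2(d[1],d[0])).round(1))
    A=cv2.cvtColor(a,cv2.COLOR_BGR2GRAY);B=cv2.cvtColor(im,cv2.COLOR_BGR2GRAY)
    print("board shift px",np.round(cv2.phaseCorrelate(np.float32(A[225:335,200:290]),np.float32(B[225:335,200:290]))[0],2))
E
python3 -c "from h import *;pin()"
echo '[0, 0, -0.0117, 0, 0.005, 0, 0, -0.0233, 0, 0.005, 0, 0, -0.0333, 0, 0.005, 0, 0, -0.0333, 0, 0.005]' | python3 -m pendant
python3 -c "from h import *;st();pin()"
```

```text
pin visible px 1017 tub x,z: [0.006 0.103] [0.136 0.139] len 0.135 tilt 15.7
board shift px [-0.01  0.04]
time: 6.87
ee_pos: [0.6654, -0.0638, 0.1645]
tcp_rot: [180.0, 0.2, 161.8]
wrist_force: [1.0, 0.8, -2.9]
opening: 0.0171
grasp_force: 24.2
6.8667 [ 0.6654 -0.0638  0.1645] [1.7997e+02 1.5000e-01 1.6178e+02] tub 0.14 0.0011 F [ 1.   0.8 -2.9] T [-0.08 -0.32  0.02] open 0.0171 g 24.2
pin visible px 1114 tub x,z: [0.    0.119] [0.137 0.162] len 0.143 tilt 17.5
board shift px [-0.01  0.02]
```

Friction in the pads now holds the tilt at about 17°. Next I'll ease the squeeze slightly through the opening so gravity can turn the pin.

```bash
echo '[0, 0, 0, 0, 0.0168, 0, 0, 0, 0, 0.0168, 0, 0, 0, 0, 0.0168]' | python3 -m pendant 20
python3 -c "from h import *;pin()"
echo '[0, 0, 0, 0, 0.0172, 0, 0, 0, 0, 0.0172, 0, 0, 0, 0, 0.0172]' | python3 -m pendant
python3 -c "from h import *;pin()"
```

```text
time: 7.17
ee_pos: [0.6646, -0.0637, 0.1619]
tcp_rot: [-180.0, -0.0, 161.8]
wrist_force: [0.5, -0.7, -2.3]
opening: 0.017
grasp_force: 23.6
pin visible px 1097 tub x,z: [0.001 0.117] [0.135 0.159] len 0.14 tilt 17.1
board shift px [0.   0.01]
time: 7.47
ee_pos: [0.6647, -0.0637, 0.1622]
tcp_rot: [-180.0, -0.0, 161.8]
wrist_force: [-0.9, -0.6, -1.9]
opening: 0.0173
grasp_force: 21.3
pin visible px 1100 tub x,z: [0.001 0.118] [0.137 0.16 ] len 0.142 tilt 17.1
board shift px [-0.    0.02]
```

```bash
echo '[0, 0, 0, 0, 0.0177, 0, 0, 0, 0, 0.0177]' | python3 -m pendant | tail -2
python3 -c "from h import *;pin()"
echo '[0, 0, 0, 0, 0.0182, 0, 0, 0, 0, 0.0182]' | python3 -m pendant | tail -2
python3 -c "from h import *;pin()"
```

```text
opening: 0.0176
grasp_force: 7.4
pin visible px 1070 tub x,z: [0.013 0.086] [0.138 0.162] len 0.146 tilt 31.2
board shift px [-0.    0.02]
opening: 0.0184
grasp_force: 0.0
pin visible px 1055 tub x,z: [0.021 0.069] [0.183 0.144] len 0.179 tilt 24.8
board shift px [0.01 0.01]
```

```bash
python3 - <<'E'
from h import *
st();pin("pics/full6.png")
cv2.imwrite("pics/s6.png",cv2.resize(cv2.imread("pics/full6.png")[150:330,250:450],(666,600)))
E
```

```text
7.95 [ 0.6648 -0.0637  0.1625] [1.7999e+02 2.0000e-02 1.6178e+02] tub 0.1394 0.001 F [ 0.8  0.1 -0.1] T [-0.    0.01 -0.05] open 0.0182 g 0.0
pin visible px 1058 tub x,z: [0.021 0.069] [0.183 0.144] len 0.179 tilt 24.8
board shift px [-0.01  0.03]
```

View pics/s6.png

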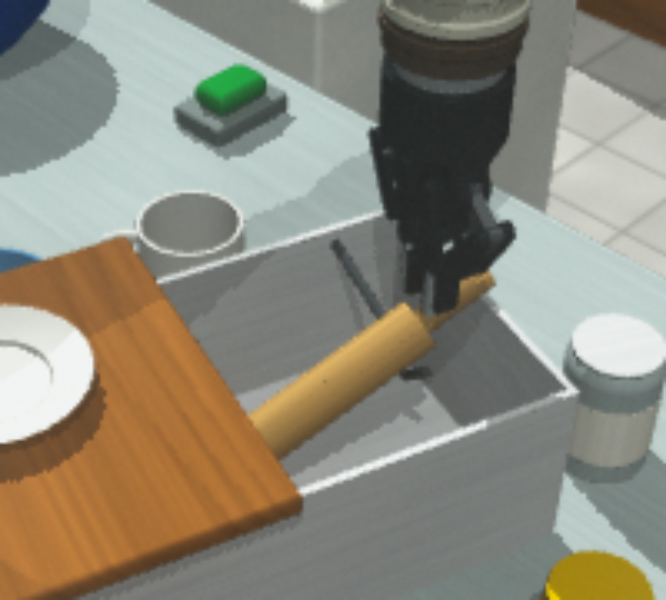

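The pin now leans stably, with its far handle on the far rim at about (490,280), its near end on the floor and the fingers just above the handle. I'll regrip the handle 10 mm further out and 28 mm lower.

The manual's scale: shifts go in shares of 0.6 m and turns go in shares of 90 degrees. Converting my numbers, -0.01 m / 0.6 = -0.0167, -0.005 m / 0.6 = -0.0083.

```bash
echo '[0, 0, 0, 0, 0.05, 0, 0, 0, 0, 0.05, -0.0083, 0, 0, 0, 0.05, -0.0167, 0, 0, 0, 0.05, -0.0167, 0, 0.0083, 0, 0.05]' | python3 -m pendant 20 | tail -2
echo '[0, 0, 0.0133, 0, 0.05, 0, 0, 0.0267, 0, 0.05, 0, 0, 0.0383, 0, 0.05, 0, 0, 0.0383, 0, 0.05, 0, 0, 0.0383, 0, 0.04]' | python3 -m pendant
echo '[0, 0, 0, 0, 0.005, 0, 0, 0, 0, 0.005, 0, 0, 0, 0, 0.005, 0, 0, 0, 0, 0.005, 0, 0, 0, 0, 0.005]' | python3 -m pendant 
python3 -c "from h import *;st();pin()"
```

```text
opening: 0.05
grasp_force: 0.0
time: 8.83
ee_pos: [0.6738, -0.0668, 0.1334]
tcp_rot: [-180.0, -0.1, 161.8]
wrist_force: [0.1, 0.5, 0.3]
opening: 0.0405
grasp_force: 0.0
time: 9.25
ee_pos: [0.6744, -0.0669, 0.1347]
tcp_rot: [180.0, 0.0, 161.8]
wrist_force: [0.1, 0.2, 1.9]
opening: 0.0171
grasp_force: 21.6
9.25 [ 0.6744 -0.0669  0.1347] [1.7999e+02 4.0000e-02 1.6178e+02] tub 0.1495 0.001 F [0.1 0.2 1.9] T [0.06 0.04 0.04] open 0.0171 g 21.6
pin visible px 985 tub x,z: [0.021 0.068] [0.145 0.129] len 0.137 tilt 26.2
board shift px [-0.01  0.03]
```

Converted, -0.045 m / 0.6 = -0.075, -0.04 m / 0.6 = -0.0667.

```bash
echo '[0, 0, -0.0167, 0, 0.005, 0, 0, -0.0333, 0, 0.005, 0, 0, -0.05, 0, 0.005, 0, 0, -0.0667, 0, 0.005, 0, 0, -0.075, 0, 0.005]' | python3 -m pendant 
python3 -c "from h import *;pin()"
echo '[0, 0, 0, 0, 0.0175, 0, 0, 0, 0, 0.0175, 0, 0, 0, 0, 0.0175, 0, 0, 0, 0, 0.0175]' | python3 -m pendant | tail -2
python3 -c "from h import *;pin()"
```

```text
time: 9.72
ee_pos: [0.6748, -0.0669, 0.1818]
tcp_rot: [180.0, 0.1, 161.8]
wrist_force: [0.9, -1.0, -1.8]
opening: 0.0169
grasp_force: 21.7
pin visible px 1221 tub x,z: [0.007 0.1  ] [0.147 0.176] len 0.159 tilt 28.8
board shift px [-0.01  0.03]
opening: 0.0177
grasp_force: 12.1
pin visible px 1184 tub x,z: [0.019 0.075] [0.147 0.174] len 0.162 tilt 37.7
board shift px [-0.02  0.02]
```

Converted, -0.038 m / 0.6 = -0.0633, -0.02 m / 0.6 = -0.0333.

```bash
echo '[0, 0, 0, 0, 0.005, 0, 0, -0.0167, 0, 0.005, 0, 0, -0.0333, 0, 0.005, 0, 0, -0.05, 0, 0.005, 0, 0, -0.0633, 0, 0.005]' | python3 -m pendant | tail -2
python3 -c "from h import *;pin()"
echo '[0, 0, 0, 0, 0.0175, 0, 0, 0, 0, 0.0175, 0, 0, 0, 0, 0.0175, 0, 0, 0, 0, 0.0175, 0, 0, 0, 0, 0.0175]' | python3 -m pendant | tail -2
python3 -c "from h import *;st();pin()"
```

```text
opening: 0.0174
grasp_force: 21.1
pin visible px 1395 tub x,z: [0.005 0.102] [0.147 0.215] len 0.181 tilt 38.3
board shift px [ 0.01 -0.  ]
opening: 0.0176
grasp_force: 12.8
11.0333 [ 0.6741 -0.0668  0.2167] [-1.7999e+02 -5.0000e-02  1.6178e+02] tub 0.1492 0.0009 F [ 0.5 -0.2 -2. ] T [-0.06 -0.2   0.  ] open 0.0176 g 12.8
pin visible px 1379 tub x,z: [0.011 0.087] [0.147 0.211] len 0.184 tilt 42.4
board shift px [-0.01  0.01]
```

```bash
echo '[0, 0, 0, 0, 0.0177, 0, 0, 0, 0, 0.0177, 0, 0, 0, 0, 0.0177]' | python3 -m pendant | tail -2
python3 -c "from h import *;pin()"
echo '[0, 0, 0, 0, 0.0178, 0, 0, 0, 0, 0.0178, 0, 0, 0, 0, 0.0178]' | python3 -m pendant | tail -2
python3 -c "from h import *;st();pin()"
```

```text
opening: 0.0177
grasp_force: 7.4
pin visible px 1394 tub x,z: [0.021 0.065] [0.147 0.212] len 0.194 tilt 49.6
board shift px [-0.  0.]
opening: 0.0179
grasp_force: 5.0
11.6333 [ 0.6744 -0.0669  0.2175] [1.7999e+02 3.0000e-02 1.6178e+02] tub 0.1495 0.001 F [-0.4 -0.3  0.3] T [-0.12 -0.28  0.03] open 0.0179 g 5.0
pin visible px 1394 tub x,z: [0.021 0.065] [0.148 0.213] len 0.195 tilt 49.5
board shift px [-0.01  0.  ]
```

Converted, -0.036 m / 0.6 = -0.06, -0.02 m / 0.6 = -0.0333.

```bash
echo '[0, 0, 0, 0, 0.005, 0, 0, 0, 0, 0.005, -0.0083, 0, -0.02, 0, 0.005, -0.02, 0, -0.04, 0, 0.005, -0.0333, 0, -0.06, 0, 0.005]' | python3 -m pendant | tail -2
python3 -c "from h import *;st();pin()"
echo '[0, 0, 0, 0, 0.0175, 0, 0, 0, 0, 0.0177, 0, 0, 0, 0, 0.0177, 0, 0, 0, 0, 0.0177]' | python3 -m pendant | tail -2
python3 -c "from h import *;st();pin()"
```

```text
opening: 0.0173
grasp_force: 20.4
12.1 [ 0.6929 -0.073   0.2535] [-1.7999e+02 -7.0000e-02  1.6179e+02] tub 0.1691 0.0009 F [ 0.1  0.6 -0.3] T [-0.06 -0.17 -0.02] open 0.0173 g 20.4
pin visible px 1665 tub x,z: [0.018 0.075] [0.168 0.248] len 0.229 tilt 49.1
board shift px [-0.01  0.03]
opening: 0.0178
grasp_force: 7.6
12.4833 [ 0.6927 -0.0729  0.2524] [-1.7998e+02 -8.0000e-02  1.6179e+02] tub 0.1688 0.0009 F [ 0.6  0.2 -1.8] T [-0.04 -0.11  0.04] open 0.0178 g 7.6
pin visible px 1612 tub x,z: [0.043 0.017] [0.167 0.248] len 0.262 tilt 61.6
board shift px [-0.    0.03]
```

Converted, -0.08 m / 0.6 = -0.1333, -0.01 m / 0.6 = -0.0167.

```bash
echo '[0, 0, 0, 0, 0.005, 0, 0, -0.0167, 0, 0.005, 0, 0, -0.05, 0, 0.005, 0, 0, -0.0917, 0, 0.005, 0, 0, -0.1333, 0, 0.005]' | python3 -m pendant 40
python3 -c "from h import *;pin()"
echo '[0, 0, -0.0417, 0, 0.005, 0, 0, -0.0833, 0, 0.005, 0, 0, -0.125, 0, 0.005, 0, 0, -0.15, 0, 0.005, 0, 0, -0.15, 0, 0.005]' | python3 -m pendant
python3 -c "from h import *;st();pin()"
```

```text
time: 12.95
ee_pos: [0.6926, -0.073, 0.3339]
tcp_rot: [-180.0, -0.1, 161.8]
wrist_force: [1.1, 0.2, -0.8]
opening: 0.0167
grasp_force: 39.1
pin visible px 1867 tub x,z: [0.047 0.09 ] [0.169 0.33 ] len 0.269 tilt 63.2
board shift px [0.02 0.04]
time: 13.42
ee_pos: [0.6729, -0.0709, 0.4087]
tcp_rot: [179.7, 1.6, 161.8]
wrist_force: [-0.8, 0.2, -1.5]
opening: 0.0173
grasp_force: 40.1
13.4167 [ 0.6729 -0.0709  0.4087] [179.65   1.6  161.78] tub 0.1494 -0.0033 F [-0.8  0.2 -1.5] T [-0.02  0.01  0.02] open 0.0173 g 40.1
pin visible px 2130 tub x,z: [0.039 0.157] [0.152 0.401] len 0.268 tilt 65.2
board shift px [-0.01  0.01]
```

```bash
echo '[0.025, 0, -0.02, 0, 0.005, 0.05, 0, -0.04, 0, 0.005, 0.075, 0, -0.06, 0, 0.005, 0.1, 0, -0.08, 0, 0.005, 0.1, 0, -0.0833, 0, 0.005]' | python3 -m pendant
python3 -c "from h import *;st();pin()"
```

```text
time: 13.88
ee_pos: [0.6137, -0.0515, 0.4585]
tcp_rot: [179.6, 1.7, 161.8]
wrist_force: [-0.6, 0.1, -1.5]
opening: 0.0169
grasp_force: 40.2
13.8833 [ 0.6137 -0.0515  0.4585] [179.61   1.69 161.8 ] tub 0.087 -0.0032 F [-0.6  0.1 -1.5] T [-0.    0.06  0.02] open 0.0169 g 40.2
pin visible px 2406 tub x,z: [-0.022  0.208] [0.089 0.451] len 0.268 tilt 65.3
board shift px [-0.04  0.03]
```

Everything is clear: the near end is at z ≈ 0.208. I'll add a small margin, settle, and take a last look.

Converted, -0.015 m / 0.6 = -0.025, -0.01 m / 0.6 = -0.0167.

```bash
echo '[0.0083, 0, -0.0167, 0, 0.005, 0.0083, 0, -0.025, 0, 0.005, 0.0083, 0, -0.025, 0, 0.005, 0.0083, 0, -0.025, 0, 0.005, 0.0083, 0, -0.025, 0, 0.005]' | python3 -m pendant >/dev/null
echo '[0, 0, 0, 0, 0.005, 0, 0, 0, 0, 0.005, 0, 0, 0, 0, 0.005, 0, 0, 0, 0, 0.005, 0, 0, 0, 0, 0.005]' | python3 -m pendant >/dev/null
python3 -c "from h import *;st();pin('pics/end.png')"
```

```text
14.7667 [ 0.6097 -0.0505  0.467 ] [179.71   1.35 161.78] tub 0.083 -0.0035 F [-0.3  0.1 -1.9] T [-0.08 -0.    0.04] open 0.0171 g 40.1
pin visible px 2457 tub x,z: [-0.028  0.216] [0.083 0.455] len 0.263 tilt 65.1
board shift px [-0.02  0.05]
```

View pics/end.png

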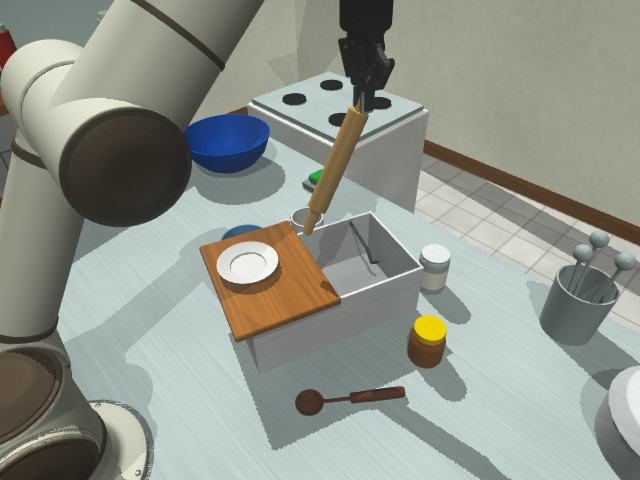

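The pin hangs free in the gripper from about (362,100) to (308,232), well above the tub. The board, saucer and other things are where they started.

```bash
python3 -c "from workcell import bot;print(bot.job_done())"
```

```text
the job is handed in; nothing more can be done
None
```

The pin is out of the tub and held at rest in the gripper at 40 N, its lower end about 0.21 m above the counter, with the board and the other things unmoved in the last picture; I handed the job in at about 15 s, and no verdict was returned.

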